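# Tuck the packing-slip holder's tab under its lip

## Task

Close the packing-slip holder: with the fingertips push its hinged metal tab over until it lies flat on the slips, then, still pressing it down, push it along so that its edge goes beneath the steel lip at the other end as far as it will go, and let go so that the lip keeps it down. Only push on the tab's outer side: do not pinch the tab, do not lift the holder or shove it along the table, and leave the things around it where they are.

Things in the scene. Friction and masses are not known exactly. Their poses are not given: they have to be found in the camera images.
- slip_holder: Loose packing-slip holder, weighted, 2.2 kg: grey plastic base plate 124 x 170 mm, top at 9 mm, with slips on it. Origin on the table, 5 mm (+y) from the plate's centre. Its y axis points from the lip end to the hinge end: the tab is folded over and pushed towards -y; x is parallel to the hinge, z up. Pillars at the hinge reach 23 mm above the table, the steel lip 28 mm.
- pin_mid (a point): Middle of the hinge pin (pin along the holder's x), at holder (0, 55, 16) mm. Axes as the holder's.
- lip_edge (a point): Middle of the lower corner of the lip's free edge, at holder (0, -43, 24) mm, 98 mm from the pin. The lip is 110 mm wide (x), 4 mm thick, its underside 24 mm above the table; it overhangs 24 mm from this edge to its upright.
- tab_frame (a joint): Hinge angle (rad) of the tab's frame: 0 folded flat (stop), 1.57 upright, 2.1 leaning out, away from the lip (stop). Frame: 100 mm wide, two side rails 8 mm thick, 80 mm long, that carry the tab. It stays put near upright; let go flat but untucked it springs up to about 0.95. Holding it flat takes some 2 N halfway along. Tucked, it rises to about 0.06, against the lip.
- tab (a joint): How far (m) the tab has slid out along its frame's rails, away from the pin: 0 drawn back, 0.024 fully out (stop). Takes about 4 N, stays where left. Folded flat, its edge meets the lip's edge at 0.008 and at 0.024 lies 16 mm beneath the lip. Slid out by 0.008 or more before it is flat, it would land on top of the lip.
- tab_edge (a point): Middle of the tab's free edge, to be tucked; 90 mm from the pin plus the slide. The tab is a plain steel plate 89 mm wide, 80 mm long, 5 mm thick, centred on the pin's level. Site +z points out of the outer face, which is uppermost when folded flat (18.5 mm above the table) and faces away from the lip when upright.
- bead_mid (a point): Top of the half-round bead across the tab's outer face (83 mm long, 11 mm thick, 6 mm proud), 60 mm from the pin plus the slide. A fingertip set down on the outer face between pin and bead can push the tab along by it.
- tab_inner: Inner face of the tab (lies on the slips when folded): thin dark steel sheet 74 x 66 mm in the middle of that face, fixed to the tab; only a pinching or prising finger would touch it. Origin on the pin line plus the slide.
- lid_a: Bystander: first loose jar lid, gold disc 69 x 69 x 14 mm. Origin at the centre of its underside.
- lid_b: Bystander: second loose jar lid, gold disc 69 x 69 x 14 mm. Origin at the centre of its underside.
- marker: Bystander: capped marker pen lying flat, 17 x 135 x 16 mm. Origin beneath its middle.
- jar_a: Bystander: closed jar of greens, 71 mm across, 99 mm tall. Origin at the centre of its underside.
- jar_b: Bystander: closed jar with gold lid, 70 mm across, 99 mm tall. Origin at the centre of its underside.
- stamp: Bystander: wooden hand stamp standing up, 26 x 48 x 92 mm. Origin at the centre of its underside.
- tape: Bystander: roll of clear tape lying flat, 92 mm across, 48 mm tall. Origin at the centre of its underside.
- sachet: Bystander: small white sachet, 30 x 44 x 7 mm. Origin at the centre of its underside.
Things that resemble listed ones, but are neither listed nor needed, are in the scene too. Several things have the shape of the slip_holder; the one meant has the colours described above.

How it is judged:
By the outcome, as a careful person would: the job done as asked, in the order asked, and still so for the second after the job is handed in, with the robot touching nothing.
It also fails if it takes over 38 s, if anything falls off the work surface, if the arm or the gripper's body presses on something with over 40 N, if the wrist force passes 120 N, or if a joint passes its speed limit or range.

## Robot

A 7-joint arm with a two-finger parallel gripper is mounted at the origin on a cart in front of the work surface, level with it; the furniture and walls round the work are solid. World frame = base frame: x ahead of the robot, y to its left, z up, the work surface at z = 0. Lengths are in m, angles in rad, forces in N, time in s.
With the tool pointing down it reaches from about 0.4 to 0.875 m from the base axis. Payload 19.3 kg.
Tool frame: the origin (TCP) lies at the very end of the fingers, on their centre line; the grasp point (between the pads) lies 19 mm behind it; z points along the fingers, y is the line along which they close (so a half turn about z gives the same grasp; the last joint's range is limited). The gripper opens to 85 mm and grips with 20 to 120 N. Pads are 22 mm wide; open, the fingers measure 114 mm over their backs; the gripper's body (76 mm by 85 mm) begins 54 mm behind the grasp point. The pads swing forward as they close: fully open they stand 13 mm farther back than shut.
Start: joints at [1.194, 0.521, -0.036, 1.599, 0.021, 1.021, -0.113], TCP at [0.189, -0.596, 0.231] pointing down, gripper open.
Joint ranges: [-2.91, 2.91], [-0.3, 2.13], [-1.5, 1.42], [0.17, 2.43], [-1.26, 4.41], [0.16, 1.93], [-2.52, 2.52]. Speed limits (rad/s): [1.89, 1.89, 2.39, 2.39, 3.01, 3.01, 3.01].

## Interface

Orientations are given as [roll, pitch, yaw] about the fixed x, y, z axes, in that order (R = Rz(yaw) Ry(pitch) Rx(roll)).
In Python, from workcell import bot gives the robot as it stands.
- The arm moves only by the tool servo_tool, never from a script. Its argument "plan" is a list of rows, each a list of 7 numbers: the finger opening in cm, from 0 to 8.54, then the shift along the tool's x, y, z in cm, then the turn, a rotation vector about the tool's x, y, z in degrees. In form: [[fingers, x, y, z, wx, wy, wz], ...]. A call has 1 to 10 rows; each row is the pose to reach, as a shift and turn from the pose commanded when the call began, along the tool's axes at that moment; what a row does not reach only later rows make up. A row lasts 1/10 s, in which the tool goes at most 50 mm and 8.59 degrees, less where a joint would pass 70% of its speed; a pose out of reach is approached as far as the arm can. A call with a gripper value outside its range is refused whole. The fingers move at their own pace and stop on an object; "force" is the grip in N (left out, the last holds). Time passes only in rows, so rows that repeat a pose let the fingers close. It gives the time, the measured TCP pose, the force, the opening and the grip force at its end, in the units of the state.
- bot.observe(): the state, without advancing time (a new reading comes with each control period).
- bot.grab_frame(name): name is "side" or "top"; returns a dict with "frame" (384x512x3 uint8, blue, green, red), "mtx" (3x3 intrinsics, pixels), "R" (3x3) and "t" (3): a world point X has camera coordinates R X + t. Camera axes: x right, y down, z forward; pixel columns grow to the right and rows downward; lengths in m; the calibration is good to about 2 mm. A picture is of the moment at which its call begins. There is no depth.
- bot.job_done(): hands the job in; it is judged then, once.
The state is a dict: "clock": time; "qpos": joint angles; "qd": joint speeds; "joint_efforts": joint torques, N m; "position": TCP position; "tool_rot": TCP orientation; "force": force on the tool from outside, world axes, zero at the start; "moment": the same for the moment, N m; "grip_width": finger opening in m; "finger_force": force on a finger pad.
Only numpy, scipy, OpenCV 4.12 (cv2) and the standard library are available. Lean on these libraries where they do the work, as an engineer would, in place of code of your own. Each camera call takes 0.05 s, during which the arm holds its last target. There are 200 camera calls.

## Working session

There is one attempt and no reset: what is moved stays moved. The work goes in short steps, Python scripts to look and compute and a tool call to move; the robot and the scene stay as the last step left them, time stands still between calls to the robot, and variables do not carry over. Pictures are saved under pics/ and viewed, at most 12 in all, crops included, and the job is handed in when it is done.

Besides the shell and the picture viewer there is one more tool, called as name(argument=value, ...), one argument or row to a line, values as JSON. servo_tool: Moves the arm, as the interface text tells. Its arguments: {"type":"object","properties":{"plan":{"type":"array","items":{"type":"array","items":{"type":"number"}}},"force":{"type":"number"}},"required":["plan"]}

```bash
mkdir -p pics
cat > h.py <<'E'
import numpy as np, cv2
from workcell import bot
def cap(n,f):
    d=bot.grab_frame(n); cv2.imwrite(f,d["frame"]); np.savez(n+".npz",**{k:np.array(d[k]) for k in("frame","mtx","R","t")}); return d
def ld(n): return np.load(n+".npz")
def proj(d,X):
    c=np.asarray(X)@d["R"].T+d["t"]; p=c@d["mtx"].T; return p[:,:2]/p[:,2:]
def ray(d,u,v,z):
    C=-d["R"].T@d["t"]; r=d["R"].T@np.linalg.inv(d["mtx"])@np.array([u,v,1.]); return C+r*(z-C[2])/r[2]
E
python3 - <<'E'
from h import *
a=cap("top","pics/top.png");b=cap("side","pics/side.png")
s=bot.observe();print(s["clock"],s["position"],s["tool_rot"],s["force"],s["grip_width"])
E
```

```text
0.1 [ 0.18862758 -0.59555327  0.23080504] [-3.14061548e+00  7.56035743e-05  3.06763617e-01] [-0.7612215   0.63131986  0.55976348] 0.08525168006565063
```

View pics/top.png

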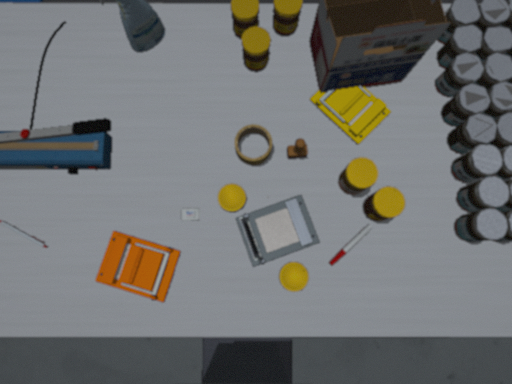

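View pics/side.png

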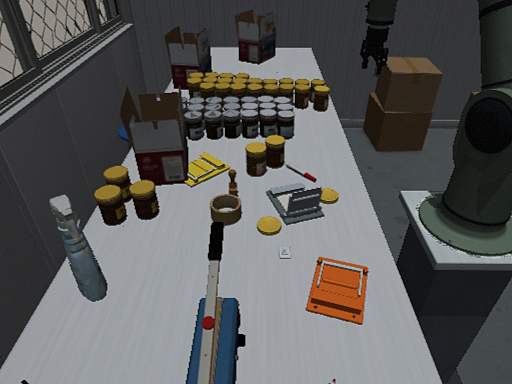

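Holder candidates in the top view are orange (139,267), yellow (350,108) and grey (278,230). Grey matches the description. In the side view it is at (297,203). I'll check it in one close crop.

Run:
```python
from h import *
a=ld("top");b=ld("side")
A=cv2.resize(a["frame"][185:275,225:330],None,fx=5,fy=5,interpolation=cv2.INTER_CUBIC)
B=cv2.resize(b["frame"][175:230,255:345],None,fx=5,fy=5,interpolation=cv2.INTER_CUBIC)
o=np.zeros((450,525+270,3),np.uint8);o[:,:525]=A
cv2.imwrite("pics/cA.png",A);cv2.imwrite("pics/cB.png",cv2.resize(B,None,fx=1.6,fy=1.6))
for d in(a,b):print(d["mtx"].round(1).tolist(),(-d["R"].T@d["t"]).round(3),d["R"].round(3).tolist())
for p in[(278,230),(238,222),(300,196),(318,240),(257,264)]:print(p,ray(a,*p,.009).round(3))
```

```text
[[388.7, 0.0, 253.0], [0.0, 388.7, 193.2], [0.0, 0.0, 1.0]] [ 0.427 -0.019  0.935] [[0.0, -1.0, 0.003], [-0.985, -0.001, -0.174], [0.174, -0.003, -0.985]]
[[366.8, 0.0, 259.1], [0.0, 366.8, 195.3], [0.0, 0.0, 1.0]] [0.603 0.82  0.695] [[-1.0, -0.009, 0.004], [-0.008, 0.593, -0.805], [0.004, -0.805, -0.593]]
(278, 230) [ 0.502 -0.082  0.009]
(238, 222) [0.521 0.013 0.009]
(300, 196) [ 0.584 -0.136  0.009]
(318, 240) [ 0.478 -0.176  0.009]
(257, 264) [ 0.422 -0.032  0.009]
```

View pics/cA.png

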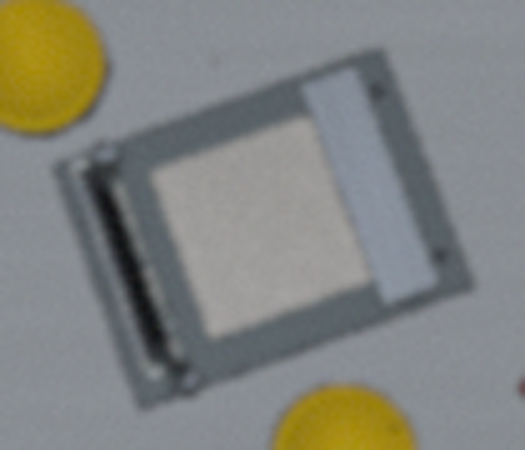

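View pics/cB.png

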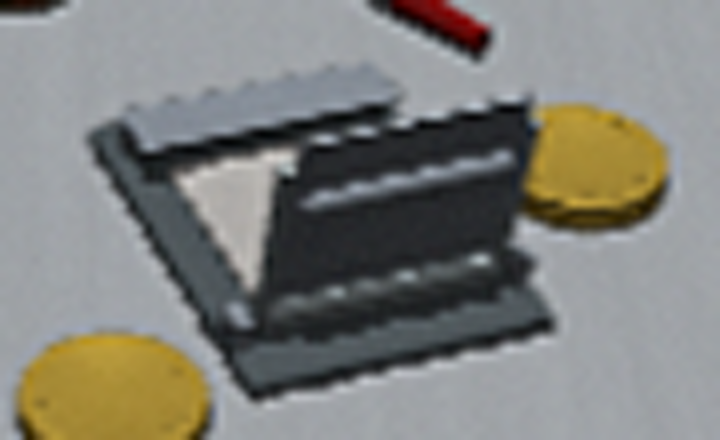

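The crops confirm the grey holder: grey plate, cream slips, light lip on the right and the tab upright at the hinge on the left. Top crop plate corners are (55,163), (383,48), (475,288) and (143,410). The lip edge runs from (302,88) to (387,303). In the side crop the bead runs (305,203)-(512,155), and a tab corner is at (530,97).

Run:
```python
from h import *
from scipy.optimize import least_squares
a=ld("top");b=ld("side")
L=np.array([[62,80,9],[62,-90,9],[-62,-90,9],[-62,80,9],[55,-43,28],[-55,-43,28]])/1e3
P=np.array([[55,163],[383,48],[475,288],[143,410],[302,88],[387,303]])/5+[225,185]-.4
Ls=np.array([[62,80,9],[-62,80,9]])/1e3; Ps=np.array([[255,398],[555,325]])/8+[255,175]-.4
Pb=np.array([[305,203],[512,155],[530,97]])/8+[255,175]-.4
def W(l,p):
    c,s=np.cos(p[2]),np.sin(p[2]); return l@np.array([[c,s,0],[-s,c,0],[0,0,1]])+[p[0],p[1],0]
def tab(th,sl):
    out=[]
    for x,r,h in[(.0415,.060,.0085),(-.0415,.060,.0085),(-.0445,.090,.0025)]:
        r+=sl; out.append([x,.055-r*np.cos(th)+h*np.sin(th),.016+r*np.sin(th)+h*np.cos(th)])
    return np.array(out)
f=lambda p:np.concatenate([(proj(a,W(L,p))-P).ravel(),(proj(b,W(Ls,p))-Ps).ravel(),(proj(b,W(tab(p[3],p[4]),p))-Pb).ravel()])
r=least_squares(f,[.5,-.08,.35,1.57,0]);p=r.x
print(p.round(4),np.degrees(p[2]),f(p).round(1))
for n,l in dict(pin=[0,55,16],lip=[0,-43,24]).items():print(n,W(np.array([l])/1e3,p))
np.save("pose.npy",p)
```

```text
[ 0.5007 -0.0756  0.3476  1.7163  0.0049] 19.917884102778782 [-0.6  0.3  0.  -0.5  0.5  0.  -0.6  0.5 -0.3 -0.5 -0.4  0.7 -1.1 -1.5
  0.1 -1.3 -0.4  0.6  0.6  0.8  0.1 -1.3]
pin [[ 0.48191382 -0.02384944  0.016     ]]
lip [[ 0.51529978 -0.11598726  0.024     ]]
```

```bash
cat >> h.py <<'E'
from scipy.spatial.transform import Rotation as Ro
def hw(l):
    p=np.load("pose.npy");c,s=np.cos(p[2]),np.sin(p[2]);l=np.array(l)/1e3
    return np.array([p[0]+c*l[0]-s*l[1],p[1]+s*l[0]+c*l[1],l[2]])
def wh(w):
    p=np.load("pose.npy");c,s=np.cos(p[2]),np.sin(p[2]);d=np.array(w)-[p[0],p[1],0]
    return np.array([c*d[0]+s*d[1],-s*d[0]+c*d[1],d[2]])*1e3
def go(*tg):
    s=bot.observe();R=Ro.from_euler("xyz",s["tool_rot"]);p=np.load("pose.npy")
    T=Ro.from_euler("xyz",[np.pi,0,p[2]])
    print("t",s["clock"],"holder mm",wh(s["position"]).round(1),"F",np.round(s["force"],1),"w",s["grip_width"])
    print("turn",(R.inv()*T).as_rotvec(degrees=True).round(2))
    for w in tg:print(w,(R.inv().apply(np.array(w)-s["position"])*100).round(2))
E
python3 -c "
from h import *
go([.42,-.35,.231],hw([0,125,200]),hw([0,125,95]))"
```

```text
t 0.1 holder mm [-470.5 -382.6  230.8] F [-0.8  0.6  0.6] w 0.08525168006565063
turn [-0.06  0.   -2.34]
[0.42, -0.35, 0.231] [ 2.947e+01 -1.642e+01 -1.000e-02]
[0.45806671 0.04196328 0.2       ] [ 44.94 -52.64   3.13]
[0.45806671 0.04196328 0.095     ] [ 44.94 -52.63  13.63]
```

servo_tool(
  plan=[
    [0,5,-2.5,0,0,0,0],
    [0,10,-5.5,0,0,0,-2.3],
    [0,15,-8.5,0,0,0,-2.3],
    [0,20,-11,0,0,0,-2.3],
    [0,25,-14,0,0,0,-2.3],
    [0,29,-17,0,0,0,-2.3],
    [0,31,-21,0,0,0,-2.3],
    [0,33,-25,0,0,0,-2.3],
    [0,35,-29,0.5,0,0,-2.3],
    [0,37,-33,1,0,0,-2.3],
  ],
)

```text
clock: 1.1
position: [0.4399, -0.1799, 0.2225]
tool_rot: [3.141, -0.0, 0.347]
force: [2.1, -0.6, -0.1]
grip_width: 0.0005
finger_force: 0.0
```

```bash
python3 -c "
from h import *
go(hw([0,125,200]),hw([0,125,95]))"
```

```text
t 1.1 holder mm [-92.7 -77.4 222.5] F [ 2.1 -0.6 -0.1] w 0.0004505219269830918
turn [ 0.01 -0.02 -0.04]
[0.45806671 0.04196328 0.2       ] [  9.26 -20.25   2.25]
[0.45806671 0.04196328 0.095     ] [  9.25 -20.25  12.75]
```

servo_tool(
  plan=[
    [0,2,-4,0.5,0,0,0],
    [0,4,-8,1,0,0,0],
    [0,6,-12,1.5,0,0,0],
    [0,8,-16,2.2,0,0,0],
    [0,8.7,-19.3,2.2,0,0,0],
    [0,8.7,-19.3,2.2,0,0,0],
    [0,8.7,-19.3,6,0,0,0],
    [0,8.7,-19.3,10,0,0,0],
    [0,8.7,-19.3,12,0,0,0],
    [0,8.7,-19.3,12,0,0,0],
  ],
)

```text
clock: 2.1
position: [0.4544, 0.0287, 0.1004]
tool_rot: [-3.141, 0.004, 0.347]
force: [0.6, -0.8, 0.5]
grip_width: -0.0003
finger_force: 0.0
```

```bash
python3 -c "
from h import *
d=cap('side','pics/s2.png');cv2.imwrite('pics/s2c.png',cv2.resize(d['frame'][130:240,240:360],None,fx=5,fy=5,interpolation=2))
go(hw([0,125,95]),hw([0,90,95]))"
```

```text
t 2.15 holder mm [ -7.  113.7 102. ] F [ 0.2 -0.2  0.2] w 3.6858464945978214e-05
turn [-0.03  0.14 -0.04]
[0.45806671 0.04196328 0.095     ] [ 0.7  -1.13  0.7 ]
[0.46999027 0.00905692 0.095     ] [0.71 2.37 0.7 ]
```

View pics/s2c.png

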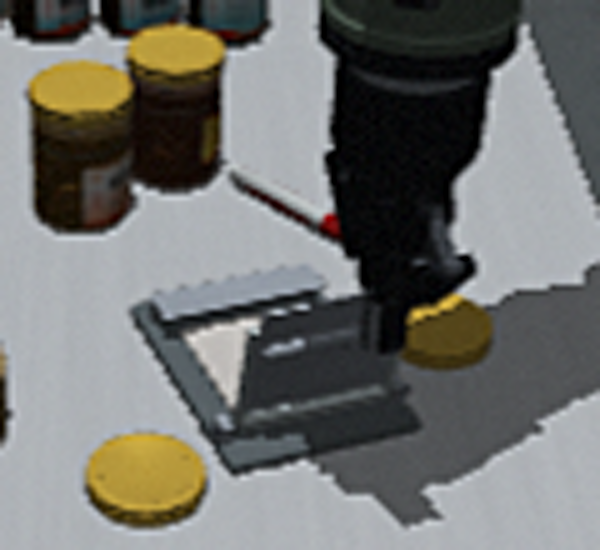

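```bash
python3 -c "
from h import *
d=ld('side');s=bot.observe()
print((proj(d,[s['position'],hw([0,55,16]),hw([-41.5,64,76])])-[240,130])*5)"
```

```text
[[377.30338507 344.31160489]
 [307.97991113 406.72010312]
 [388.27982137 319.51511811]]
```

servo_tool(
  plan=[
    [0,0,0,0,0,0,0],
    [0,0,0,0,0,0,0],
    [0,0,0,0,0,0,0],
  ],
)

```text
clock: 2.45
position: [0.4565, 0.0291, 0.1036]
tool_rot: [3.141, -0.002, 0.347]
force: [0.1, -0.1, -0.4]
grip_width: 0.0001
finger_force: 0.0
```

```bash
python3 -c "
from h import *
go(hw([0,95,97]),hw([0,72,96]),hw([0,51,94]),hw([0,32,86]),hw([0,20,78]))"
```

```text
t 2.45 holder mm [ -5.9 113.5 103.6] F [ 0.1 -0.1 -0.4] w 9.470219488564269e-05
turn [ 0.03 -0.09 -0.06]
[0.4682869  0.01375783 0.097     ] [0.59 1.84 0.66]
[ 0.47612238 -0.00786635  0.096     ] [0.59 4.14 0.76]
[ 0.48327651 -0.02761017  0.094     ] [0.59 6.24 0.96]
[ 0.4897493  -0.04547363  0.086     ] [0.59 8.14 1.76]
[ 0.49383738 -0.05675581  0.078     ] [0.59 9.34 2.56]
```

servo_tool(
  plan=[
    [0,0.6,1,0.6,0,0,0],
    [0,0.6,2,0.7,0,0,0],
    [0,0.6,3,0.7,0,0,0],
    [0,0.6,4.1,0.8,0,0,0],
    [0,0.6,5.2,0.9,0,0,0],
    [0,0.6,6.2,1.0,0,0,0],
    [0,0.6,7.2,1.4,0,0,0],
    [0,0.6,8.1,1.8,0,0,0],
    [0,0.6,8.8,2.2,0,0,0],
    [0,0.6,9.3,2.6,0,0,0],
  ],
)

```text
clock: 3.45
position: [0.4933, -0.0569, 0.0761]
tool_rot: [-3.142, 0.0, 0.347]
force: [-0.2, 1.1, 1.5]
grip_width: -0.0002
finger_force: 0.4
```

```bash
python3 -c "
from h import *
d=cap('side','pics/s3.png');cv2.imwrite('pics/s3c.png',cv2.resize(d['frame'][150:230,250:350],None,fx=6,fy=6,interpolation=2))
go()"
```

```text
t 3.5 holder mm [-0.8 19.6 75.6] F [-0.9 -1.4 -0.4] w 0.00018347561024413466
turn [-0.    0.04 -0.08]
```

View pics/s3c.png

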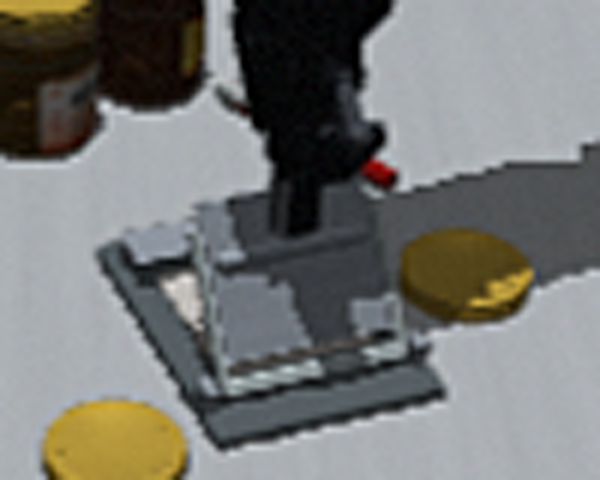

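The tab is tipped towards the lip, with the fingertip above the bead. The bead spans crop (222,266)-(376,237), and the tab's top corners are near (228,198) and (372,180).

Run:
```python
from h import *
from scipy.optimize import least_squares
d=ld("side")
Q=np.array([[222,266],[376,237],[228,198],[372,180]])/6+[250,150]-.4
def T(th,sl):return np.array([hw(1e3*np.array([x,.055-(r+sl)*np.cos(th)+h*np.sin(th),.016+(r+sl)*np.sin(th)+h*np.cos(th)])) for x,r,h in[(.0415,.06,.0085),(-.0415,.06,.0085),(.0445,.09,.0025),(-.0445,.09,.0025)]])
f=lambda p:(proj(d,T(*p))-Q).ravel()
r=least_squares(f,[1,0.]);print(r.x,f(r.x).round(1))
for th in(.8,.9,1.,1.1):
  q=least_squares(lambda s:f([th,s[0]]),[0.]);print(th,q.x,q.cost)
s=bot.observe();c=wh(s["position"])
for sl in(0,.005):print((proj(d,T(1.0,sl))-[250,150])*6)
go(hw([0,40,100]))
```

```text
[1.16512523 0.00242887] [ 0.8  0.3  1.4 -0.3 -3.1  1.3  1.1 -1.3]
0.8 [-0.00193594] 34.541685047961636
0.9 [-0.00145634] 22.706914524226875
1.0 [-0.00044929] 14.335775428670265
1.1 [0.00110617] 9.596234911979002
[[217.01651376 265.29048286]
 [373.24448104 232.54297536]
 [196.28521042 204.95153661]
 [363.66760023 171.30083735]]
[[215.24904994 255.07766073]
 [371.57861143 222.52868171]
 [194.51273505 194.73491714]
 [362.00372713 161.29702639]]
t 3.5 holder mm [-0.8 19.6 75.6] F [-0.9 -1.4 -0.4] w 0.00018347561024413466
turn [-0.    0.04 -0.08]
[ 0.48702392 -0.03795217  0.1       ] [ 0.07 -2.04 -2.44]
```

Slide is about 0-2 mm and the angle about 1 rad. Next I back off and come down between the pin and the bead.

servo_tool(
  plan=[
    [0,0,-0.7,-1.2,0,0,0],
    [0,0,-2,-2.5,0,0,0],
    [0,0,-3.6,-2.5,0,0,0],
    [0,0,-3.6,-1.5,0,0,0],
    [0,0,-3.6,-0.3,0,0,0],
    [0,0,-3.6,0.7,0,0,0],
    [0,0,-3.6,0.7,0,0,0],
  ],
)

```text
clock: 4.2
position: [0.4801, -0.0226, 0.068]
tool_rot: [-3.141, 0.002, 0.347]
force: [-0.3, -0.3, 0.2]
grip_width: -0.0
finger_force: 0.0
```

```bash
python3 -c "
from h import *
d=cap('side','pics/s4.png');cv2.imwrite('pics/s4c.png',cv2.resize(d['frame'][150:230,250:350],None,fx=6,fy=6,interpolation=2))
go(hw([0,52,55]),hw([0,49,48]),hw([0,43,42]),hw([0,38,36]),hw([0,35,29]),hw([0,33,24]),hw([0,32,18]))"
```

```text
t 4.25 holder mm [-0.9 56.7 68.7] F [-0.1 -0.3  0.2] w 1.1516917738834766e-06
turn [-0.03  0.1  -0.05]
[ 0.48293584 -0.02666999  0.055     ] [0.1  0.47 1.37]
[ 0.48395786 -0.02949054  0.048     ] [0.1  0.77 2.07]
[ 0.4860019  -0.03513163  0.042     ] [0.1  1.37 2.67]
[ 0.48770526 -0.03983254  0.036     ] [0.1  1.87 3.27]
[ 0.48872728 -0.04265308  0.029     ] [0.1  2.17 3.97]
[ 0.48940863 -0.04453344  0.024     ] [0.1  2.37 4.47]
[ 0.4897493  -0.04547363  0.018     ] [0.11 2.47 5.07]
```

View pics/s4c.png

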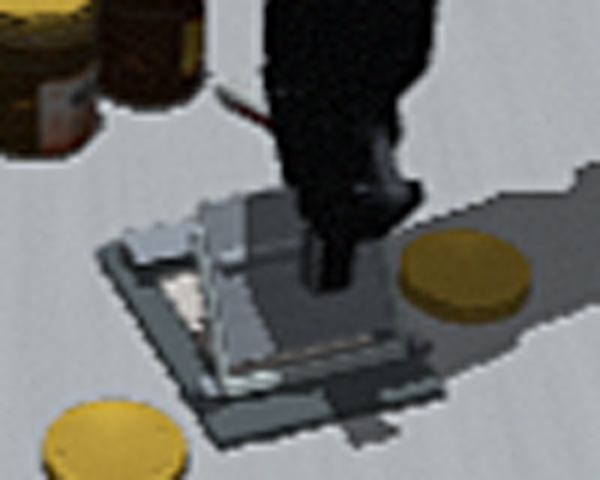

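The tab rests at about 0.95 rad. The fingertip, at crop (330,290), is now over the face below the bead. I'll fold the tab flat along the arc.

servo_tool(
  plan=[
    [0,0.1,0.4,1.3,0,0,0],
    [0,0.1,0.7,2.0,0,0,0],
    [0,0.1,1.0,2.4,0,0,0],
    [0,0.1,1.4,2.8,0,0,0],
    [0,0.1,1.9,3.4,0,0,0],
    [0,0.1,2.2,4.0,0,0,0],
    [0,0.1,2.4,4.5,0,0,0],
    [0,0.1,2.5,4.9,0,0,0],
    [0,0.1,2.5,5.0,0,0,0],
  ],
)

```text
clock: 5.15
position: [0.4905, -0.0458, 0.0192]
tool_rot: [3.141, -0.0, 0.347]
force: [1.5, -2.5, 3.7]
grip_width: 0.0001
finger_force: 2.0
```

```bash
python3 -c "
from h import *
d=cap('side','pics/s5.png');cv2.imwrite('pics/s5c.png',cv2.resize(d['frame'][150:230,250:350],None,fx=6,fy=6,interpolation=2))
go(hw([0,20,18]),hw([0,-9,18]))"
```

```text
t 5.2 holder mm [ 0.5 31.6 19.3] F [-0.3 -0.9  1.2] w 6.019898961384062e-05
turn [-0.    0.01 -0.05]
[ 0.49383738 -0.05675581  0.018     ] [-0.05  1.16  0.13]
[ 0.5037169  -0.08402108  0.018     ] [-0.05  4.06  0.13]
```

View pics/s5c.png

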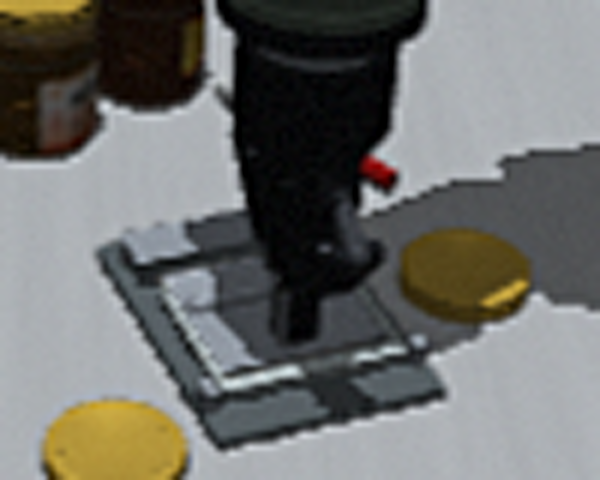

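The tab is flat on the slips, with its edge short of the lip. I'll press a little and check the force.

servo_tool(
  plan=[
    [0,0,0,0.1,0,0,0],
    [0,0,0,0.2,0,0,0],
    [0,0,0,0.25,0,0,0],
    [0,0,0,0.25,0,0,0],
  ],
)

```text
clock: 5.6
position: [0.4905, -0.0455, 0.0179]
tool_rot: [3.141, -0.0, 0.347]
force: [-4.3, -2.7, 24.2]
grip_width: 0.0002
finger_force: 12.3
```

servo_tool(
  plan=[
    [0,0,0,-0.07,0,0,0],
    [0,0,0.4,-0.07,0,0,0],
    [0,0,0.8,-0.07,0,0,0],
    [0,0,1.2,-0.07,0,0,0],
    [0,0,1.5,-0.07,0,0,0],
    [0,0,1.5,-0.07,0,0,0],
  ],
)

```text
clock: 6.2
position: [0.4955, -0.0594, 0.0182]
tool_rot: [-3.141, -0.0, 0.347]
force: [-1.6, -0.9, 12.7]
grip_width: -0.0001
finger_force: 6.0
```

```bash
python3 -c "
from h import *
go(hw([0,-9,18]))"
```

```text
t 6.2 holder mm [ 0.7 16.9 18.2] F [-1.6 -0.9 12.7] w -0.0001365179892878453
turn [-0.01 -0.01 -0.03]
[ 0.5037169  -0.08402108  0.018     ] [-0.06  2.59  0.01]
```

servo_tool(
  plan=[
    [0,0,0.3,0,0,0,0],
    [0,0,0.6,0,0,0,0],
    [0,0,0.9,0,0,0,0],
    [0,0,1.2,0,0,0,0],
    [0,0,1.5,0,0,0,0],
    [0,0,1.8,0,0,0,0],
    [0,0,2.0,0,0,0,0],
    [0,0,2.0,0,0,0,0],
  ],
)

```text
clock: 7.0
position: [0.5024, -0.0775, 0.018]
tool_rot: [-3.141, -0.001, 0.348]
force: [-1.4, 3.0, 8.8]
grip_width: 0.0
finger_force: 4.2
```

```bash
python3 -c "
from h import *
d=cap('top','pics/t6.png');e=cap('side','pics/s6.png')
A=cv2.resize(d['frame'][185:275,225:330],(525,450),interpolation=2);B=cv2.resize(e['frame'][170:230,260:315],(275,300),interpolation=2)
o=np.zeros((450,800,3),np.uint8);o[:,:525]=A;o[:300,525:]=B;cv2.imwrite('pics/c6.png',o)
go(hw([0,-9,18]))"
```

```text
t 7.1 holder mm [ 1.  -2.4 18.1] F [-1.5  3.4  7.8] w 0.00010791909251496838
turn [-0.04 -0.03  0.01]
[ 0.5037169  -0.08402108  0.018     ] [-0.1   0.66  0.01]
```

View pics/c6.png

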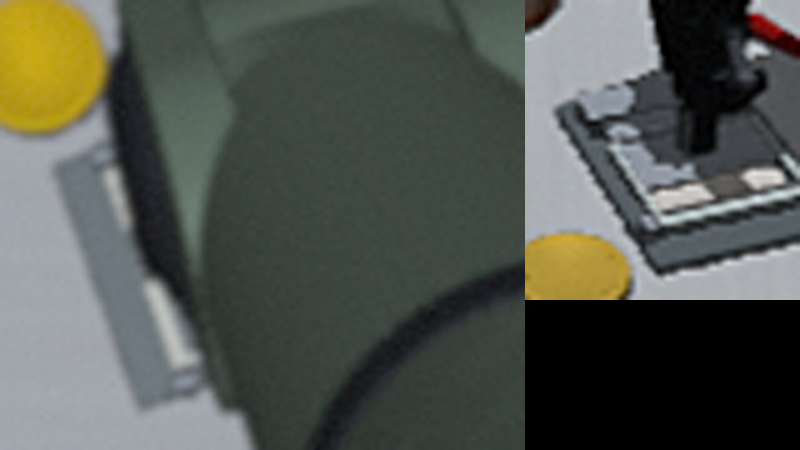

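The tab's back edge has left the hinge and slips show in the gap, so it is sliding. The plate corners haven't moved. I'll continue in small steps and watch for the force rise at the stop.

servo_tool(
  plan=[
    [0,0,0.2,0.02,0,0,0],
    [0,0,0.4,0.02,0,0,0],
    [0,0,0.45,0.02,0,0,0],
    [0,0,0.45,0.02,0,0,0],
  ],
)

```text
clock: 7.5
position: [0.5038, -0.0813, 0.0179]
tool_rot: [-3.14, -0.001, 0.348]
force: [-2.1, 5.7, 10.1]
grip_width: 0.0002
finger_force: 4.9
```

```bash
python3 -c "
from h import *
go()"
```

```text
t 7.5 holder mm [ 1.  -6.5 17.9] F [-2.1  5.7 10.1] w 0.0002169620139865614
turn [-0.07 -0.03  0.03]
```

servo_tool(
  plan=[
    [0,0,0.1,0,0,0,0],
    [0,0,0.15,0,0,0,0],
    [0,0,0.15,0,0,0,0],
  ],
)

```text
clock: 7.8
position: [0.5043, -0.0828, 0.0179]
tool_rot: [-3.141, -0.0, 0.348]
force: [-1.3, 5.3, 9.5]
grip_width: 0.0003
finger_force: 4.8
```

```bash
python3 -c "
from h import *
e=cap('side','pics/s7.png');f=e['frame'][170:230,255:345]
cv2.imwrite('pics/s7c.png',cv2.resize(f,(720,480),interpolation=2))
pt=lambda y,z,x:hw([x,y,z])
for sl in(16,20,24):
  print(sl,((proj(e,[pt(55-10-sl,18.5,44.5),pt(55-10-sl,18.5,-44.5),pt(55-60-sl,24.5,41.5)])-[255,170])*8).round(0).tolist())
print(((proj(e,[pt(80,9,62),pt(80,9,-62)])-[255,170])*8).round().tolist())
go()"
```

```text
16 [[234.0, 309.0], [451.0, 261.0], [192.0, 218.0]]
20 [[230.0, 302.0], [447.0, 255.0], [188.0, 212.0]]
24 [[226.0, 296.0], [442.0, 249.0], [184.0, 206.0]]
[[243.0, 423.0], [553.0, 351.0]]
t 7.85 holder mm [ 1.  -8.  17.9] F [-2.1  5.1  9.1] w 0.00014376978999616915
turn [-0.06 -0.03  0.03]
```

View pics/s7c.png

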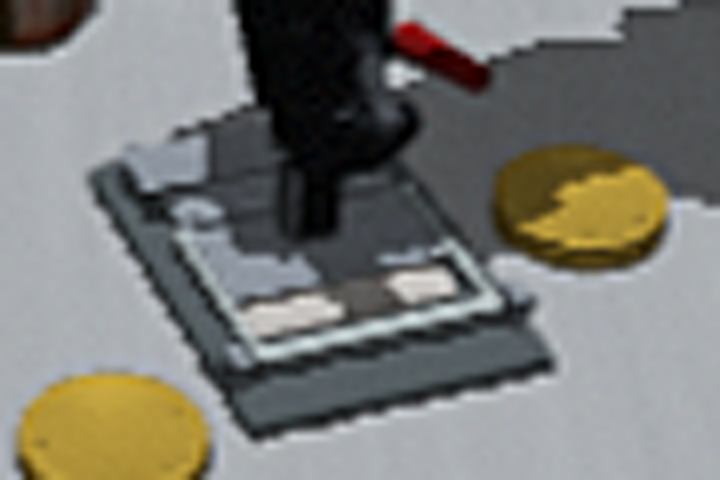

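The tab's rear edge is near crop (236,303)-(450,245), which puts the slide at roughly 20-24 mm. The plate corner (255,438) hasn't moved. I'll push in 1 mm steps until the force rises.

servo_tool(
  plan=[
    [0,0,0.1,0,0,0,0],
    [0,0,0.1,0,0,0,0],
  ],
)

```text
clock: 8.05
position: [0.5047, -0.0837, 0.0179]
tool_rot: [-3.14, -0.0, 0.348]
force: [-2.5, 5.6, 8.9]
grip_width: 0.0006
finger_force: 4.7
```

servo_tool(
  plan=[
    [0,0,0.1,0.02,0,0,0],
    [0,0,0.1,0.02,0,0,0],
  ],
)

```text
clock: 8.25
position: [0.505, -0.0847, 0.0177]
tool_rot: [-3.141, -0.001, 0.348]
force: [-2.2, 6.1, 11.1]
grip_width: 0.0001
finger_force: 5.4
```

servo_tool(
  plan=[
    [0,0,0.1,0.02,0,0,0],
    [0,0,0.1,0.02,0,0,0],
  ],
)

```text
clock: 8.45
position: [0.5053, -0.0853, 0.0175]
tool_rot: [-3.14, -0.001, 0.348]
force: [-3.1, 6.9, 12.6]
grip_width: -0.0004
finger_force: 6.2
```

```bash
python3 -c "
from h import *
o=ld('side')['frame'];o0=cv2.imread('pics/side.png')
e=cap('side','pics/s8.png');f=e['frame']
# holder shift vs first image: left part of plate's front strip / left plate side
for n,(r0,r1,c0,c1) in dict(corner=(212,228,278,296),left=(190,206,264,276)).items():
  for nm,b in(('vs0',o0),('vsprev',o)):
    t=f[r0:r1,c0:c1];m=cv2.matchTemplate(b[r0-3:r1+3,c0-3:c1+3],t,cv2.TM_CCOEFF_NORMED);print(n,nm,m.max().round(3),np.subtract(np.unravel_index(m.argmax(),m.shape),3),m[3,3].round(3))
for v,im in(('first',o0),('7',o),('8',f)):print(v,im[205:222,291,1].tolist())
go()"
```

```text
corner vs0 0.867 [0 0] 0.867
corner vsprev 0.999 [0 0] 0.999
left vs0 0.998 [0 0] 0.998
left vsprev 0.999 [0 0] 0.999
first [37, 39, 40, 42, 42, 33, 48, 109, 86, 57, 49, 40, 70, 90, 87, 88, 85]
7 [142, 63, 155, 198, 196, 184, 102, 143, 192, 113, 48, 45, 101, 95, 93, 95, 95]
8 [143, 66, 154, 197, 196, 187, 106, 138, 193, 114, 50, 42, 101, 94, 94, 97, 96]
t 8.5 holder mm [  1.1 -10.8  17.5] F [-3.   7.2 12.4] w 7.983702261553407e-05
turn [-0.07 -0.03  0.04]
```

```bash
python3 -c "
from h import *
g=lambda n:cv2.cvtColor(cv2.imread('pics/%s.png'%n),6).astype(np.float32)
for a,b in(('s6','s7'),('s7','s8')):
  for nm,(r0,r1,c0,c1) in dict(beadL=(190,203,274,286),rearL=(200,210,285,297),rearR=(196,210,300,313),finger=(188,202,289,299)).items():
    A,B=g(a)[r0:r1,c0:c1],g(b)[r0:r1,c0:c1];w=cv2.createHanningWindow(A.shape[::-1],5)
    print(a,b,nm,np.round(cv2.phaseCorrelate(A,B,w),2),abs(A-B).mean().round(1))
e=ld('side');print(proj(e,[hw([40,0,20]),hw([40,-5,20])]))
"
```

```text
Traceback (most recent call last):
ValueError: setting an array element with a sequence. The requested array has an inhomogeneous shape after 1 dimensions. The detected shape was (2,) + inhomogeneous part.
```

```bash
python3 -c "
from h import *
g=lambda n:cv2.cvtColor(cv2.imread('pics/%s.png'%n),6).astype(np.float32)
for a,b in(('s6','s7'),('s7','s8')):
  for nm,(r0,r1,c0,c1) in dict(beadL=(190,203,274,286),rearL=(200,210,285,297),rearR=(196,210,300,313),finger=(188,202,289,299)).items():
    A,B=g(a)[r0:r1,c0:c1],g(b)[r0:r1,c0:c1];w=cv2.createHanningWindow(A.shape[::-1],5)
    print(a,b,nm,np.round(cv2.phaseCorrelate(A,B,w)[0],2),abs(A-B).mean().round(1))
e=ld('side');print(proj(e,[hw([40,0,20]),hw([40,-5,20])]))
"
```

```text
s6 s7 beadL [0.15 0.44] 4.1
s6 s7 rearL [-0.2  -0.38] 4.2
s6 s7 rearR [0.18 0.22] 9.2
s6 s7 finger [-0.7   0.36] 13.1
s7 s8 beadL [0.17 0.23] 4.0
s7 s8 rearL [-0.16 -0.17] 1.7
s7 s8 rearR [0.83 0.45] 5.4
s7 s8 finger [-0.09  0.07] 7.3
[[282.00118394 202.24737331]
 [281.37556477 201.30066945]]
```

The tab is still moving and the plate isn't, so I'll keep going.

servo_tool(
  plan=[
    [0,0,0.1,0,0,0,0],
    [0,0,0.1,0,0,0,0],
  ],
)

```text
clock: 8.7
position: [0.5057, -0.0862, 0.0175]
tool_rot: [-3.14, -0.001, 0.348]
force: [-2.5, 6.7, 12.0]
grip_width: 0.0002
finger_force: 6.1
```

servo_tool(
  plan=[
    [0,0,0.1,-0.01,0,0,0],
    [0,0,0.1,-0.01,0,0,0],
  ],
)

```text
clock: 8.9
position: [0.5061, -0.0874, 0.0176]
tool_rot: [-3.141, -0.001, 0.348]
force: [-2.0, 5.7, 9.6]
grip_width: 0.0004
finger_force: 5.4
```

servo_tool(
  plan=[
    [0,0,0.1,0,0,0,0],
    [0,0,0.1,0,0,0,0],
  ],
)

```text
clock: 9.1
position: [0.5064, -0.0884, 0.0176]
tool_rot: [-3.141, -0.001, 0.348]
force: [-3.1, 5.5, 11.2]
grip_width: 0.0001
finger_force: 5.3
```

servo_tool(
  plan=[
    [0,0,0.1,0.01,0,0,0],
    [0,0,0.1,0.01,0,0,0],
  ],
)

```text
clock: 9.3
position: [0.5067, -0.0892, 0.0175]
tool_rot: [-3.14, -0.001, 0.348]
force: [-1.3, 6.2, 10.8]
grip_width: -0.0001
finger_force: 5.7
```

```bash
python3 -c "
from h import *
o0=cv2.imread('pics/side.png');o8=cv2.imread('pics/s8.png')
e=cap('side','pics/s9.png');f=e['frame']
for b in(o0,o8):
  m=cv2.matchTemplate(b[187:209,261:279],f[190:206,264:276],cv2.TM_CCOEFF_NORMED);print(m.max(),m[3,3])
  print(abs(f[212:228,278:296].astype(int)-b[212:228,278:296]).mean())
cv2.imwrite('pics/s9c.png',cv2.resize(f[170:230,255:345],(720,480),interpolation=2))
go()"
```

```text
0.9983709 0.9983709
16.84837962962963
0.99931616 0.99931616
1.5451388888888888
t 9.35 holder mm [  1.1 -15.   17.5] F [-1.9  6.6 11.4] w 0.00023362566595305537
turn [-0.06 -0.04  0.03]
```

View pics/s9c.png

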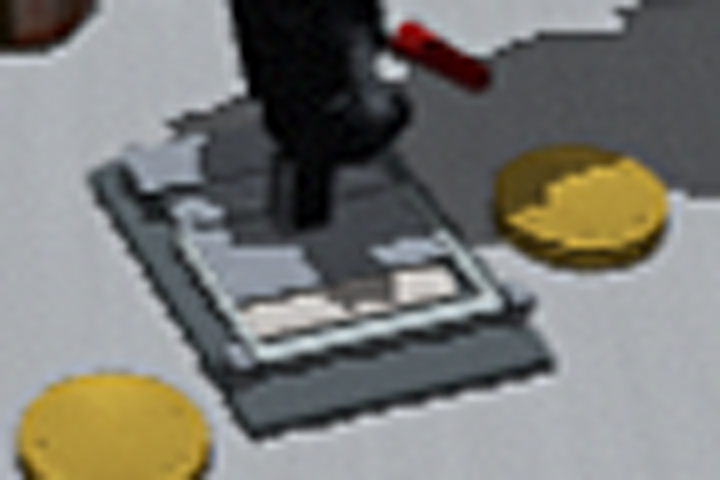

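The plate hasn't moved and the tab is further under the lip, with the bead's left end at (188,210). There is no stop force yet, so I continue.

servo_tool(
  plan=[
    [0,0,0.1,0,0,0,0],
    [0,0,0.1,0,0,0,0],
  ],
)

```text
clock: 9.55
position: [0.5072, -0.0903, 0.0175]
tool_rot: [-3.141, -0.001, 0.348]
force: [-1.6, 5.8, 11.4]
grip_width: -0.0
finger_force: 5.4
```

servo_tool(
  plan=[
    [0,0,0.1,0,0,0,0],
    [0,0,0.1,0,0,0,0],
  ],
)

```text
clock: 9.75
position: [0.5074, -0.0911, 0.0175]
tool_rot: [-3.14, -0.001, 0.348]
force: [-2.7, 6.8, 10.9]
grip_width: 0.0003
finger_force: 6.2
```

servo_tool(
  plan=[
    [0,0,0.1,0,0,0,0],
    [0,0,0.1,0,0,0,0],
  ],
)

```text
clock: 9.95
position: [0.5075, -0.0913, 0.0174]
tool_rot: [-3.14, -0.0, 0.349]
force: [-3.9, 11.6, 11.5]
grip_width: 0.0001
finger_force: 8.6
```

The force jumped from 7 to 12 N with almost no motion, so the tab is at its stop. I lift straight up and clear.

servo_tool(
  plan=[
    [0,0,-0.05,-0.1,0,0,0],
    [0,0,-0.05,-0.4,0,0,0],
    [0,0,-0.05,-1.5,0,0,0],
    [0,0,-0.3,-4,0,0,0],
    [0,0,-1,-8,0,0,0],
    [0,0,-5,-12,0,0,0],
    [0,0,-10,-15,0,0,0],
    [0,0,-15,-15,0,0,0],
    [0,0,-20,-15,0,0,0],
    [0,0,-20,-15,0,0,0],
  ],
)

```text
clock: 10.95
position: [0.438, 0.099, 0.1681]
tool_rot: [-3.141, -0.001, 0.352]
force: [0.1, 0.3, -0.5]
grip_width: -0.0002
finger_force: 0.0
```

```bash
python3 -c "
from h import *
d=cap('top','pics/t10.png');e=cap('side','pics/s10.png')
A=cv2.resize(d['frame'][185:275,225:330],(420,360),interpolation=2);B=cv2.resize(e['frame'][165:235,265:341],(380,350),interpolation=2)
o=np.zeros((360,800,3),np.uint8);o[:,:420]=A;o[:350,420:]=B;cv2.imwrite('pics/c10.png',o)
go()"
```

```text
t 11.05 holder mm [  0.7 182.8 167.6] F [ 0.  -0.2 -0.2] w 0.00020818989339460974
turn [-0.01 -0.03  0.18]
```

View pics/c10.png

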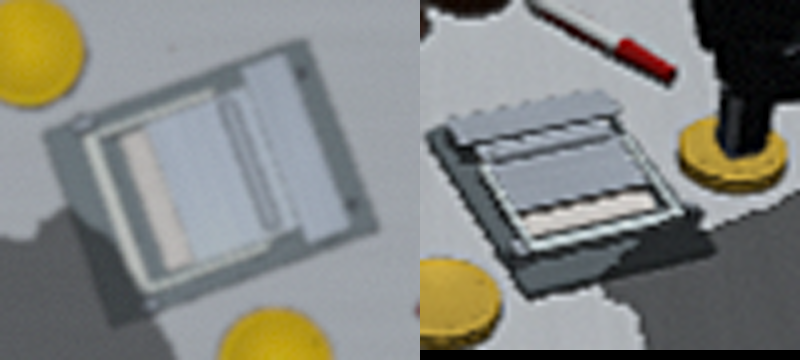

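The tab edge lies beneath the lip. The bead at crop (247,163) is about 14 mm from the lip edge at (274,156), which matches a 24 mm slide. The plate and lids are where they were.

```bash
python3 -c "
from workcell import bot
print(bot.job_done())"
```

```text
the job is handed in; nothing more can be done
None
```

The slip holder is closed: its tab is folded flat and pushed to its stop, about 24 mm out, and the lip holds it down. The holder and the lids beside it did not move, and I handed the job in after about 11 s of the 38 s allowed.

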